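# Shut the tagged outlet in the gas box

## Task

Make the bench gas box safe before its supply is coupled up: with closed fingertips push its loose cover straight back along the guides, away from the robot, to the back stops, then push the handle with the round tag shut, all the way to its stop crosswise to its pipe. Push gently, do not lift or grip anything, and leave the cover back and flat so that the shut handle can be seen. Leave the two untagged handles and the things round the box as they are.

Things in the scene. Friction and masses are not known exactly. Their poses are not given: they have to be found in the camera images.
- gas_box: Fixed grey sheet-metal valve box, 280 mm (x) by 400 mm (y). Origin on the worktop; x points from its front (nearest the robot) to its back, y to its left; front face at x -135 mm, back at +145 mm. Front half an open bay with three valves, rear half a closed deck (top z 59 mm). Three hose tails stick out 35 mm in front at z 23; a gauge on the right reaches y -275, z 110 mm.
- bay (a point): Centre of the bay's mouth, level with its front wall's top (z 59 mm). Inside, the bay measures x -131 to 0 mm and y -182 to +182 mm in the box's frame. The three valve pivots lie at box x -30 mm, y -115, -10 and +95 mm; which valve has which place varies, and the cover hides them.
- stops (a point): Midway between the two back stops for the cover, on their front faces (box x +135 mm, z 66 mm). They stand at the ends of two slippery nylon side rails (top z 62 mm) that carry the cover; outer curbs up to z 74 mm guide it along the box's x.
- cover: Loose aluminium plate, 140 mm (x) by 374 mm (y) by 4 mm, about 0.6 kg, with guide buttons at its corners (381 mm over them), lying on the rails over the bay; slides with 1 to 3 N. Origin at the middle of its underside (z 62 mm): at box x -65 to -50 mm at the start, +65 mm when against the back stops.
- cover_lip (a point): Middle of the top edge of the front face of the cover's upturned lip, z 88 mm. The lip runs along the cover's front edge, 4 mm thick, 365 mm wide, from the plate's top (z 66 mm) up to z 88 mm. Push on its front face, near the middle (a push far off centre makes the cover bind).
- valve_tagged: Brass quarter-turn valve whose lever carries the round tag; origin on the worktop below its pivot, axes as the box's. Valve body up to z 37 mm within 18 mm of the pivot; two nuts up to z 35 mm within 28 mm; the pipe runs to the front wall, top z 30 mm.
- tagged_handle (a joint): Angle in rad of the tagged valve's lever about its vertical pivot: 0 = open, lever in line with its pipe, pointing to the front of the box (box -x); 1.571 = shut, at its stop, lever crosswise, pointing to the box's left (box +y). It starts at 0 to 0.15. It stays where it is left; about 2.5 N at 50 mm from the pivot moves it.
- tagged_pivot (a point): Pivot axis of the tagged lever, at the lever's mid height (44.5 mm above the worktop).
- tagged_tip (a point): Outer end of the tagged lever, 70 mm from the pivot, z 44.5 mm. A black sleeve 14 mm wide covers it from 22 to 70 mm out, z 39 to 50 mm. On it is the mark: a plain steel disc, 26 mm across, 3 mm thick (top z 52.5 mm), centred 52 mm from the pivot, standing out 6 mm past the sleeve on both sides.
- plain_a_handle (a joint): Same valve as the tagged one but with no tag: bare 48 x 14 x 11 mm sleeve. Angle in rad as for the tagged one; starts open, 0 to 0.15. Leave it.
- plain_a_tip (a point): Outer end of this untagged lever, 70 mm from its pivot.
- plain_b_handle (a joint): Same valve as the tagged one but with no tag: bare 48 x 14 x 11 mm sleeve. Angle in rad as for the tagged one; starts shut, 1.45 to 1.571. Leave it.
- plain_b_tip (a point): Outer end of this untagged lever, 70 mm from its pivot.
- white_jar: Squat clear jar with a white lid, 79 mm wide, 90 mm high, standing left of the box. Origin under its middle. Leave it.
- tweezers: Long steel tweezers, 173 mm, 12 mm high, lying right of the box. Leave them.
- blue_hook: Blue glass hook, 52 x 57 x 83 mm, standing in front of the box between the left two hose tails, about 60 mm before the front wall. Origin under its middle. Leave it.
- lime_hook: Yellow-green glass hook, 49 x 57 x 73 mm, standing before the right front corner of the box, about 60 mm before the front wall. Origin under its middle. Leave it.
- tall_jar: Clear jar with a white lid, 101 mm wide, 145 mm high, left on the worktop. Leave it.
- blue_can: Blue can, 68 mm wide, 200 mm high, right on the worktop. Leave it.

How it is judged:
By the outcome, as a careful person would: the job done as asked, in the order asked, and still so for the second after the job is handed in, with the robot touching nothing.
It also fails if it takes over 51 s, if anything falls off the work surface, if the arm or the gripper's body presses on something with over 40 N, if the wrist force passes 120 N, or if a joint passes its speed limit or range.

## Robot

A 6-joint arm with a two-finger parallel gripper is mounted at the origin on a cart in front of the work surface, level with it; the furniture and walls round the work are solid. World frame = base frame: x ahead of the robot, y to its left, z up, the work surface at z = 0. Lengths are in m, angles in rad, forces in N, time in s.
With the tool pointing down it reaches from about 0.275 to 0.725 m from the base axis. Payload 5.6 kg.
Tool frame: the origin (TCP) lies midway between the tips of the shut fingers; the grasp point (between the pads) lies 19 mm behind it; z points along the fingers, y is the line along which they close (so a half turn about z gives the same grasp; the last joint's range is limited). The gripper opens to 85 mm and grips with 20 to 120 N. Pads are 22 mm wide; open, the fingers measure 114 mm over their backs; the gripper's body (76 mm by 85 mm) begins 54 mm behind the grasp point. The pads swing forward as they close: fully open they stand 13 mm farther back than shut.
Start: joints at [1.51, 0.255, 0.108, 0, -1.424, -0.285], TCP at [0.186, 0.517, 0.231] pointing down, gripper open.
Joint ranges: [-2.95, 2.95], [-1.21, 1.97], [-1.09, 1.5], [-2.87, 1.71], [-2.94, -0.07], [-3.05, 3.05]. Speed limits (rad/s): [2.57, 2.57, 3.14, 3.14, 3.14, 3.14].

## Interface

Orientations are given as a unit quaternion [x, y, z, w].
In Python, from rig import ctrl gives the robot as it stands.
- The arm moves only by the tool apply_moves, never from a script. Its arguments are lists of equal length, an entry for each row: "hand": the opening, from 0 (shut) to 1 (fully open); "offset": the shift along the world's x, y, z in cm, a list of three; "angular": the turn, a rotation vector about the world's x, y, z in rad, a list of three. In form: {"hand": [hand, ...], "offset": [[tx, ty, tz], ...], "angular": [[wx, wy, wz], ...]}. A call has 1 to 8 rows; each row shifts and turns the commanded pose from where the row before left it; what a row does not reach is not made up. A row lasts 1/12 s, in which the tool goes at most 41.7 mm and 7.16 degrees, less where a joint would pass 70% of its speed; a pose out of reach is approached as far as the arm can. A call is refused whole if a number of a shift passes 4.17 or a number of a turn 0.125, either way. A call with a gripper value outside its range is refused whole. The fingers move at their own pace and stop on an object; "force" is the grip in N (left out, the last holds). Time passes only in rows, so rows that do not move let the fingers close. It gives the time, the measured TCP pose, the force, the opening and the grip force at its end, in the units of the state.
- ctrl.state(): the state, without advancing time (a new reading comes with each control period).
- ctrl.snapshot(name): name is "scene" or "side" or "wrist"; returns the picture (420x560x3 uint8, red, green, blue); there is no depth.
- ctrl.camera_model(name): a dict with "K" (3x3 intrinsics, pixels), "world_from_camera" (4x4, takes a point from camera to world coordinates). Camera axes: x right, y up, looking along -z (the intrinsics and any distortion apply to the point x, -y, -z); pixel columns grow to the right and rows downward; lengths in m; the calibration is good to about 2 mm. A picture is of the moment at which its call begins: read the wrist's pose just before it. camera_model takes no time and is no camera call; for the wrist camera it gives the pose at the moment of the call.
- ctrl.hand_in(): hands the job in; it is judged then, once.
The state is a dict: "clock": time; "q": joint angles; "joint_velocities": joint speeds; "effort": joint torques, N m; "position": TCP position; "tool_rot": TCP orientation; "ft_force": force on the tool from outside, world axes, zero at the start; "wrist_torque": the same for the moment, N m; "finger_gap": finger opening in m; "finger_force": force on a finger pad.
Only numpy, scipy, OpenCV 4.12 (cv2) and the standard library are available. Lean on these libraries where they do the work, as an engineer would, in place of code of your own. Each camera call takes 0.05 s, during which the arm holds its last target. There are 200 camera calls.

## Working session

There is one attempt and no reset: what is moved stays moved. The work goes in short steps, Python scripts to look and compute and a tool call to move; the robot and the scene stay as the last step left them, time stands still between calls to the robot, and variables do not carry over. Pictures are saved under pics/ and viewed, at most 10 in all, crops included, and the job is handed in when it is done.

Besides the shell and the picture viewer there is one more tool, called after "Emit:" as name(argument=value, ...) on one line, values as JSON. apply_moves: Moves the arm, as the interface text tells. Its arguments: {"type":"object","properties":{"hand":{"type":"array"},"offset":{"type":"array"},"angular":{"type":"array"},"force":{"type":"number"}},"required":["hand","offset","angular"]}

```bash
mkdir -p pics; ls; python3 - <<'E'
from rig import ctrl
import cv2,numpy as np
for n in("scene","side"):
    cv2.imwrite(f"pics/{n}0.png",ctrl.snapshot(n)[...,::-1])
    m=ctrl.camera_model(n);print(n,np.round(m["K"],1).tolist(),np.round(m["world_from_camera"],3).tolist(),m.keys())
print(ctrl.state())
E
```

```text
pics
scene [[468.2, 0.0, 280.4], [0.0, 468.2, 211.2], [0.0, 0.0, 1.0]] [[0.046, -0.872, 0.487, 1.334], [0.999, 0.042, -0.02, -0.03], [-0.002, 0.487, 0.873, 1.468], [0.0, 0.0, 0.0, 1.0]] dict_keys(['K', 'world_from_camera'])
side [[420.8, 0.0, 271.1], [0.0, 420.8, 206.7], [0.0, 0.0, 1.0]] [[0.978, 0.091, -0.189, 0.347], [-0.21, 0.383, -0.9, -1.079], [-0.009, 0.919, 0.393, 0.568], [0.0, 0.0, 0.0, 1.0]] dict_keys(['K', 'world_from_camera'])
{'clock': 0.1, 'q': array([ 1.50961996e+00,  2.55660285e-01,  1.07130708e-01, -3.85505710e-04,
       -1.42392548e+00, -2.84605042e-01]), 'joint_velocities': array([-0.00066892, -0.00248134,  0.00340586,  0.00045085, -0.00075777,
        0.00112797]), 'effort': array([-2.89291478e-03, -3.87602949e+01,  2.38473272e+01,  5.37799224e+00,
       -3.80488986e-03, -5.60013689e-06]), 'position': array([0.18622095, 0.51703651, 0.23050509]), 'tool_rot': array([ 9.85086357e-01, -1.72058551e-01, -9.70065064e-05,  8.45448391e-04]), 'ft_force': array([-0.25443151, -0.09552694, -0.39622281]), 'wrist_torque': array([-0.02699102, -0.05676668, -0.02722703]), 'finger_force': 0.0, 'finger_gap': 0.08559547947006}
```

View pics/scene0.png

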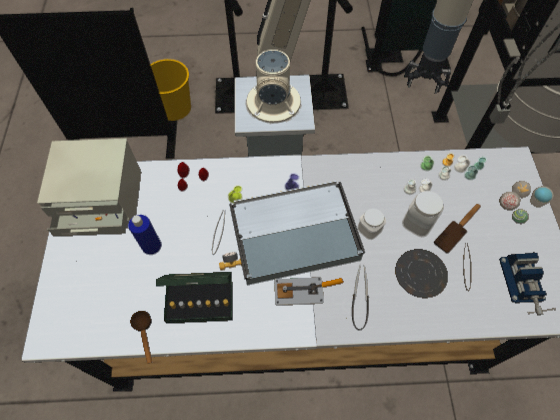

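View pics/side0.png

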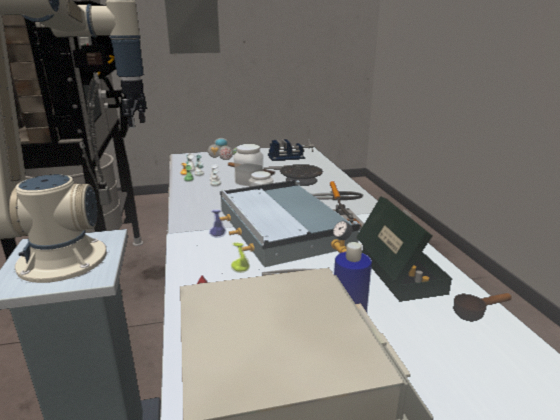

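The scene view shows the box at about (230–362, 183–280) px, with its front up the image and turned slightly. The bright cover spans its front half, and the blue hook (292,182) and lime hook (236,193) stand in front. The side view shows the same layout. Next I'll enlarge the box.

```bash
cat > h.py <<'E'
import numpy as np,cv2
from rig import ctrl
def ray(m,uv):
    K,T=m["K"],m["world_from_camera"]
    p=np.linalg.inv(K)@np.array([*uv,1.]); return T[:3,3],T[:3,:3]@np.array([p[0],-p[1],-p[2]])
def onz(m,uv,z):
    o,d=ray(m,uv); return o+d*(z-o[2])/d[2]
def proj(m,P):
    T=m["world_from_camera"];c=T[:3,:3].T@(np.asarray(P)-T[:3,3]);p=m["K"]@np.array([c[0],-c[1],-c[2]]);return p[:2]/p[2]
def tri(rs):
    A=np.zeros((3,3));b=np.zeros(3)
    for o,d in rs:
        d=d/np.linalg.norm(d);M=np.eye(3)-np.outer(d,d);A+=M;b+=M@o
    return np.linalg.solve(A,b)
def crop(src,dst,x,y,w,h,s): cv2.imwrite(dst,cv2.resize(cv2.imread(src)[y:y+h,x:x+w],None,fx=s,fy=s,interpolation=cv2.INTER_CUBIC))
E
python3 - <<'E'
from h import *
a=cv2.imread("pics/scene0.png")[170:290,220:370];b=cv2.imread("pics/side0.png")[165:275,200:370]
cv2.imwrite("pics/c0.png",cv2.resize(a,None,fx=5,fy=5,interpolation=cv2.INTER_CUBIC))
cv2.imwrite("pics/c1.png",cv2.resize(b,None,fx=4.6,fy=4.6,interpolation=cv2.INTER_CUBIC))
E
```

```text
(no output)
```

View pics/c0.png

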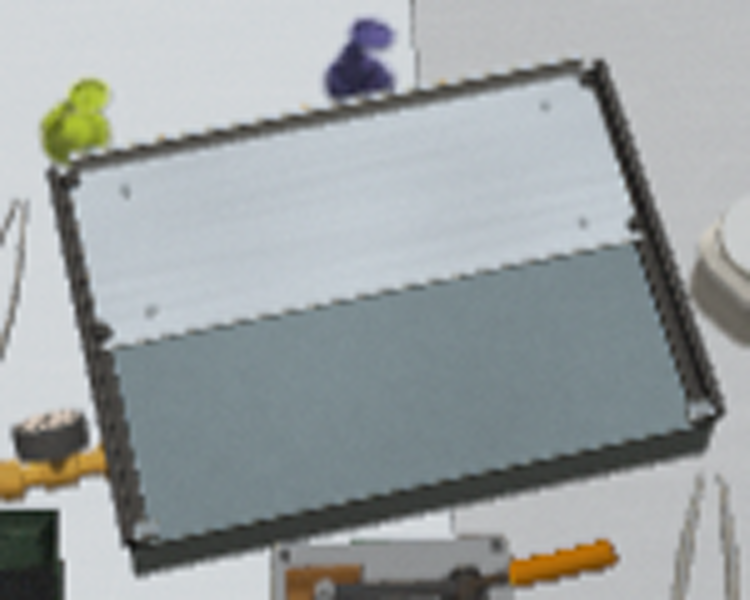

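View pics/c1.png

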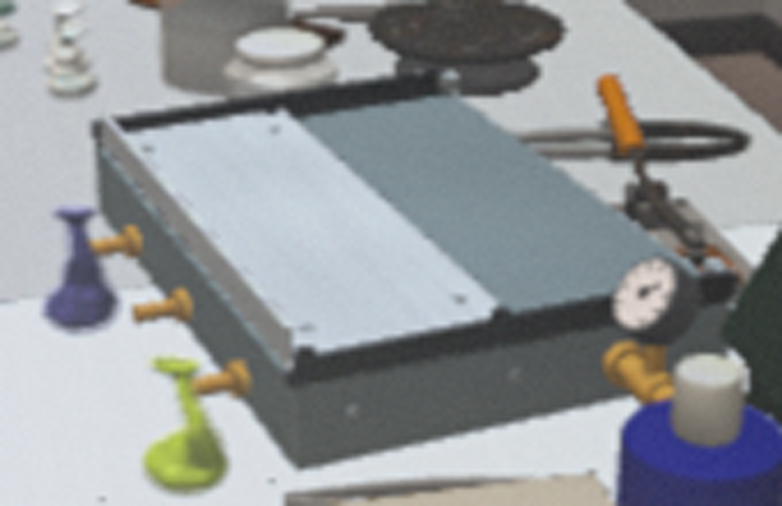

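The scene crop shows the curb corners: front right (55,170), front left (603,62), back left (720,408) and back right (130,545). The cover's lip runs along the front edge and the lime and blue hooks stand in front. The side crop shows three hose tails, the lip in front of the cover and the gauge at the right rear.

```bash
python3 - <<'E'
from h import *
s=ctrl.camera_model("scene");t=ctrl.camera_model("side")
C={k:np.array(v)/5+[220,170] for k,v in dict(fr=(55,170),fl=(603,62),bl=(720,408),br=(130,545),btl=(708,452),btr=(140,574),cfl=(585,80),cfr=(78,178),cbr=(112,346),cbl=(640,240)).items()}
P={k:onz(s,v,{'c':.066,'b':.074,'f':.074}[k[0]] if 'bt' not in k else 0) for k,v in C.items()}
for k,v in P.items(): print(k,v.round(4))
D=lambda a,b:np.linalg.norm((P[a]-P[b])[:2]).round(4)
print(D('fr','fl'),D('br','bl'),D('fr','br'),D('fl','bl'),D('cfl','cfr'),D('cbl','cbr'))
for a,b in(('fr','fl'),('br','bl'),('btr','btl'),('cbr','cbl'),('cfr','cfl')):
    d=P[b]-P[a];print(a,b,'yaw',np.degrees(np.arctan2(-d[0],d[1])).round(2))
for n,v in(("fr bottom",(302,467)),("fl curb",(100,125)),("fr curb",(295,378))):
    z=0 if 'bot' in n else .074;print(n,onz(t,np.array(v)/4.6+[200,165],z).round(4))
for n,a,b in(('fl','fl',(100,125)),('fr','fr',(293,378))): print('tri',n,tri([ray(s,C[a]),ray(t,np.array(b)/4.6+[200,165])]).round(4))
E
```

```text
fr [ 0.5212 -0.1661  0.074 ]
fl [0.4515 0.2199 0.074 ]
bl [0.7208 0.2668 0.074 ]
br [ 0.7971 -0.1174  0.074 ]
btl [0.7202 0.2702 0.    ]
btr [ 0.7892 -0.1157  0.    ]
cfl [0.4608 0.207  0.066 ]
cfr [ 0.5237 -0.151   0.066 ]
cbr [ 0.6534 -0.1284  0.066 ]
cbl [0.5905 0.2308 0.066 ]
0.3922 0.3918 0.2801 0.2733 0.3634 0.3647
fr fl yaw 10.24
br bl yaw 11.24
btr btl yaw 10.14
cbr cbl yaw 9.93
cfr cfl yaw 9.96
fr bottom [ 0.5249 -0.1595  0.    ]
fl curb [0.454  0.2063 0.074 ]
fr curb [ 0.516  -0.1902  0.074 ]
tri fl [0.4528 0.2194 0.0709]
tri fr [ 0.5172 -0.1679  0.0632]
```

Emit:
apply_moves(hand=[0,0,0,0,0,0,0,0], offset=[[1.9,-3.6,0],[1.9,-3.6,0],[1.9,-3.6,0],[1.9,-3.6,0],[1.9,-3.6,0],[1.9,-3.6,0],[1.9,-3.6,0],[1.9,-3.6,0]], angular=[[0,0,0.04],[0,0,0.04],[0,0,0.04],[0,0,0.04],[0,0,0.04],[0,0,0.04],[0,0,0.04],[0,0,0.04]])

```text
clock: 0.77
position: [0.3385, 0.2274, 0.2312]
tool_rot: [1.0, -0.012, -0.0, -0.0]
ft_force: [2.0, 0.5, 0.5]
finger_gap: -0.0001
finger_force: 0.0
```

Emit:
apply_moves(hand=[0,0,0,0,0,0,0,0], offset=[[1.9,-3.6,0],[1.9,-3.6,0],[1.9,-3.6,0],[1.9,-3.6,0],[1.9,-3.6,0],[1.9,-3.6,0],[0,0,0],[0,0,0]], angular=[[0,0,0.04],[0,0,0.04],[0,0,0.04],[0,0,0.04],[0,0,0.04],[0,0,0],[0,0,0],[0,0,0]])

```text
clock: 1.43
position: [0.4525, 0.0114, 0.2305]
tool_rot: [0.996, 0.085, -0.001, 0.0]
ft_force: [-0.0, 0.9, -0.1]
finger_gap: 0.0002
finger_force: 0.0
```

```bash
cat > st.py <<'E'
from h import *
from scipy.spatial.transform import Rotation as R
s=ctrl.state();m=R.from_quat(s["tool_rot"]).as_matrix()
O=np.array([.618,.05]);c,n=np.cos(np.radians(10)),np.sin(np.radians(10))
d=s["position"][:2]-O
print("t",round(s["clock"],2),"p",s["position"].round(4),"box",np.round([d[0]*c+d[1]*n,-d[0]*n+d[1]*c],4),"xaxis deg",np.degrees(np.arctan2(m[1,0],m[0,0])).round(2),"zax",m[:,2].round(3),"q",s["q"].round(2),"F",s["ft_force"].round(2))
E
python3 - <<'E'
import st
from h import *
cv2.imwrite("pics/w1.png",ctrl.snapshot("wrist")[...,::-1])
E
```

```text
t 1.43 p [0.4525 0.0114 0.2305] box [-0.1697 -0.0093] xaxis deg 9.69 zax [-0.002 -0.    -1.   ] q [ 0.37  0.06 -0.13 -0.   -1.38  1.37] F [-0.05  0.92 -0.06]
```

View pics/w1.png

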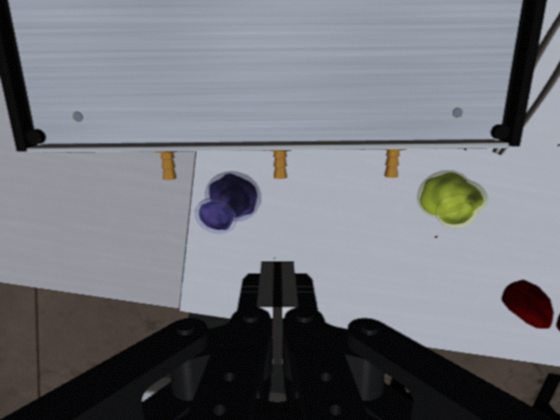

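The wrist view is aligned with the box. It shows the lip at row ~145, hose tail tips at (168,179), (280,178) and (392,177), the blue hook at (228,200), the lime hook at (452,198) and the fingertips at (278,270). The tails give a good fix on the box.

```bash
python3 - <<'E'
from h import *
m=ctrl.camera_model("wrist");print(m["world_from_camera"].round(3).tolist())
y=[.095,-.01,-.115];W=np.array([onz(m,p,.023)[:2] for p in((168,179),(280,178),(392,177))])
d=W[0]-W[2];a=np.arctan2(-d[0],d[1]);print(W.round(4),np.degrees(a),np.linalg.norm(d))
X=np.array([np.cos(a),np.sin(a)]);Y=np.array([-X[1],X[0]])
print("origin",np.mean([w+.17*X-yy*Y for w,yy in zip(W,y)],0).round(4))
l=[onz(m,p,.088)[:2] for p in((27,150),(280,146),(505,144))];print("lip",np.round(l,4))
for n,p in(("blue",(235,195)),("bluetop",(215,212)),("lime",(452,198))): print(n,onz(m,p,.0).round(3),onz(m,p,.08).round(3))
E
```

```text
[[0.17, 0.938, 0.301, 0.528], [-0.985, 0.162, 0.052, 0.025], [-0.0, -0.305, 0.952, 0.373], [0.0, 0.0, 0.0, 1.0]]
[[ 0.4281  0.1133]
 [ 0.4471  0.0085]
 [ 0.4662 -0.096 ]] 10.317153713926098 0.2127263382888654
origin [0.6126 0.0489]
lip [[ 0.451   0.2038]
 [ 0.4865  0.0159]
 [ 0.5167 -0.1506]]
blue [0.416 0.05  0.   ] [0.44  0.045 0.08 ]
bluetop [0.395 0.068 0.   ] [0.423 0.059 0.08 ]
lime [ 0.451 -0.171  0.   ] [ 0.468 -0.129  0.08 ]
```

Emit:
apply_moves(hand=[0,0,0,0,0,0,0], offset=[[0.9,-0.1,0],[0,0,-3.5],[0,0,-3.5],[0,0,-3.5],[0,0,-3.1],[0,0,-2.0],[0,0,0]], angular=[[0,0,0.008],[0,0,0],[0,0,0],[0,0,0],[0,0,0],[0,0,0],[0,0,0]])

```text
clock: 2.07
position: [0.4581, 0.0131, 0.0712]
tool_rot: [0.996, 0.092, -0.004, 0.001]
ft_force: [-0.3, 0.0, -0.0]
finger_gap: 0.0002
finger_force: 0.0
```

Emit:
apply_moves(hand=[0,0,0,0,0,0,0,0], offset=[[0.3,0.05,0],[0.3,0.05,0],[0.3,0.05,0],[0.3,0.05,0],[0.3,0.05,0],[0.3,0.05,0],[0.3,0.05,0],[0.3,0.05,0]], angular=[[0,0,0],[0,0,0],[0,0,0],[0,0,0],[0,0,0],[0,0,0],[0,0,0],[0,0,0]])

```text
clock: 2.73
position: [0.4856, 0.0164, 0.0754]
tool_rot: [0.996, 0.091, -0.0, 0.0]
ft_force: [-1.4, -0.5, 1.2]
finger_gap: 0.0005
finger_force: 0.8
```

```bash
sed -i 's/\[.618,.05\]/[.614,.0493]/; s/radians(10)/radians(10.2)/g' st.py; python3 st.py
```

```text
t 2.73 p [0.4856 0.0164 0.0754] box [-0.1322 -0.0097] xaxis deg 10.43 zax [-0. -0. -1.] q [ 0.36  0.24 -0.33  0.   -1.    1.4 ] F [-1.38 -0.55  1.23]
```

Emit:
apply_moves(hand=[0,0,0,0,0,0,0,0], offset=[[0.5,0.09,0],[0.5,0.09,0],[0.5,0.09,0],[0.5,0.09,0],[0.5,0.09,0],[0.5,0.09,0],[0.5,0.09,0],[0.5,0.09,0]], angular=[[0,0,0],[0,0,0],[0,0,0],[0,0,0],[0,0,0],[0,0,0],[0,0,0],[0,0,0]])

```text
clock: 3.4
position: [0.5259, 0.0237, 0.0752]
tool_rot: [0.996, 0.091, -0.0, 0.0]
ft_force: [-1.5, 0.3, 0.5]
finger_gap: 0.0001
finger_force: 0.8
```

Emit:
apply_moves(hand=[0,0,0,0,0,0,0,0], offset=[[0.5,0.09,0],[0.5,0.09,0],[0.5,0.09,0],[0.5,0.09,0],[0.5,0.09,0],[0.5,0.09,0],[0.5,0.09,0],[0.5,0.09,0]], angular=[[0,0,0],[0,0,0],[0,0,0],[0,0,0],[0,0,0],[0,0,0],[0,0,0],[0,0,0]])

```text
clock: 4.07
position: [0.5659, 0.031, 0.0752]
tool_rot: [0.996, 0.091, -0.0, -0.0]
ft_force: [-2.6, 1.0, 1.5]
finger_gap: -0.0001
finger_force: 0.8
```

```bash
python3 st.py
```

```text
t 4.07 p [0.5659 0.031  0.0752] box [-0.0506 -0.0095] xaxis deg 10.44 zax [-0.  0. -1.] q [ 0.33  0.38 -0.12 -0.   -1.07  1.42] F [-2.63  0.96  1.5 ]
```

Emit:
apply_moves(hand=[0,0,0,0,0,0,0,0], offset=[[0.35,0.06,0],[0.35,0.06,0],[0.35,0.06,0],[0.35,0.06,0],[0.35,0.06,0],[0.35,0.06,0],[0.35,0.06,0],[0.35,0.06,0]], angular=[[0,0,0],[0,0,0],[0,0,0],[0,0,0],[0,0,0],[0,0,0],[0,0,0],[0,0,0]])

```text
clock: 4.73
position: [0.5937, 0.0357, 0.0752]
tool_rot: [0.996, 0.091, -0.0, 0.0]
ft_force: [-2.3, -0.4, 0.3]
finger_gap: -0.0002
finger_force: 0.8
```

Emit:
apply_moves(hand=[0,0,0,0,0], offset=[[0.1,0.02,0],[0.1,0.02,0],[0.1,0.02,0],[0.1,0.02,0],[0,0,0]], angular=[[0,0,0],[0,0,0],[0,0,0],[0,0,0],[0,0,0]])

```text
clock: 5.15
position: [0.5975, 0.0365, 0.0753]
tool_rot: [0.996, 0.091, 0.0, -0.0]
ft_force: [-1.0, 0.1, 0.6]
finger_gap: -0.0003
finger_force: 0.4
```

```bash
python3 st.py
```

```text
t 5.15 p [0.5975 0.0365 0.0753] box [-0.0185 -0.0097] xaxis deg 10.44 zax [ 0.  0. -1.] q [ 0.32  0.44 -0.03  0.   -1.1   1.43] F [-1.02  0.06  0.57]
```

Not at the stops yet, so I'll keep going in slow 1 mm steps until the force rises.

Emit:
apply_moves(hand=[0,0,0,0], offset=[[0.1,0.02,0],[0.1,0.02,0],[0.1,0.02,0],[0,0,0]], angular=[[0,0,0],[0,0,0],[0,0,0],[0,0,0]])

```text
clock: 5.48
position: [0.6003, 0.0367, 0.0752]
tool_rot: [0.996, 0.091, -0.0, 0.0]
ft_force: [-2.4, -1.2, -0.2]
finger_gap: -0.0004
finger_force: 1.1
```

Emit:
apply_moves(hand=[0,0,0], offset=[[0.1,0.02,0],[0.1,0.02,0],[0,0,0]], angular=[[0,0,0],[0,0,0],[0,0,0]])

```text
clock: 5.73
position: [0.6007, 0.0367, 0.0752]
tool_rot: [0.996, 0.091, -0.002, 0.0]
ft_force: [-7.0, -2.2, 5.3]
finger_gap: -0.0002
finger_force: 3.8
```

Emit:
apply_moves(hand=[0,0,0,0,0,0,0,0], offset=[[-1.5,-0.3,0],[-1.5,-0.3,0],[-2,-0.3,3],[-2,-0.3,3],[-2,-0.3,3],[-2,-0.3,3],[-2,-0.3,1],[0,0,0]], angular=[[0,0,0],[0,0,0],[0,0,0],[0,0,0],[0,0,0],[0,0,0],[0,0,0],[0,0,0]])

```text
clock: 6.4
position: [0.4725, 0.0166, 0.2099]
tool_rot: [0.996, 0.091, 0.005, -0.001]
ft_force: [-0.2, 0.2, -0.1]
finger_gap: 0.0002
finger_force: 0.0
```

```bash
python3 - <<'E'
import st
from h import *
cv2.imwrite("pics/w2.png",ctrl.snapshot("wrist")[...,::-1])
E
```

```text
t 6.4 p [0.4725 0.0166 0.2099] box [-0.145  -0.0071] xaxis deg 10.47 zax [ 0.009  0.003 -1.   ] q [ 0.37  0.1  -0.13  0.   -1.32  1.39] F [-0.16  0.19 -0.09]
```

View pics/w2.png

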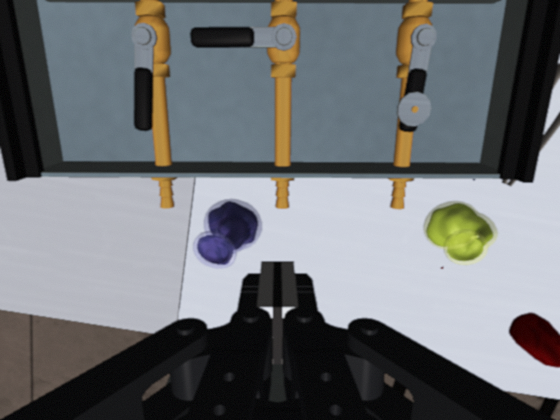

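The bay is open. The tagged valve is the right one, with its pivot at (424,37), tag centre at (415,108) and lever turned slightly left. The middle handle is shut, the left one is open, and the cover's lip is at the top edge.

```bash
python3 - <<'E'
from h import *
m=ctrl.camera_model("wrist")
y=[.095,-.01,-.115];W=np.array([onz(m,p,.023)[:2] for p in((167,207),(282.5,207),(399,207))])
d=W[0]-W[2];a=np.arctan2(-d[0],d[1]);print(np.degrees(a),np.linalg.norm(d))
X=np.array([np.cos(a),np.sin(a)]);Y=np.array([-X[1],X[0]])
O=np.mean([w+.17*X-yy*Y for w,yy in zip(W,y)],0);print("origin",O.round(4))
bx=lambda p:np.round([(p[:2]-O)@X,(p[:2]-O)@Y],4)
for n,p,z in(("piv",(424,37),.052),("tag",(415,108),.0525),("tip",(408,130),.045),("Bpiv",(284,37),.052),("Bend",(192,37),.05),("Apiv",(143,36),.052),("Aend",(143,129),.05)):
    q=onz(m,p,z);print(n,q.round(4),bx(q))
sc=ctrl.snapshot("scene");cv2.imwrite("pics/scene1.png",sc[...,::-1])
s=ctrl.camera_model("scene");q=onz(m,(415,108),.0525);u=proj(s,q);print(u)
u=u.astype(int);sub=sc[u[1]-12:u[1]+13,u[0]-12:u[0]+13].astype(int)
g=sub.min(2);print(g[::1,::1])
E
```

```text
10.452799621443166 0.21084361698903123
origin [0.6139 0.0475]
piv [ 0.6029 -0.068   0.052 ] [-0.0318 -0.1116]
tag [ 0.5537 -0.0757  0.0525] [-0.0816 -0.1103]
tip [ 0.5364 -0.0778  0.045 ] [-0.0989 -0.1092]
Bpiv [0.5846 0.032  0.052 ] [-0.0317 -0.0099]
Bend [0.5726 0.0982 0.05  ] [-0.0314  0.0574]
Apiv [0.5667 0.1328 0.052 ] [-0.031   0.0925]
Aend [0.4998 0.1284 0.05  ] [-0.0976  0.1002]
[257.76267526 214.17122968]
[[189 167 147 138 110 111  91  73  51  47  55  56  56  56  54  56  54  53
   56  55  55  53  54  55  52]
 [114  92  69  46  49  54  55  56  55  55  55  54  57  53  54  57  54  56
   56  53  54  54  53  51  55]
 [ 57  56  56  53  52  57  52  56  55  53  53  57  55  55  54  57  54  56
   52  55  53  54  56  54  56]
 [ 53  54  55  58  52  54  57  54  58  59  57  53  53  54  56  54  54  55
   52  53  52  57  62  66  67]
 [ 54  55  54  55  54  53  54  55  60  67  56  46  56  55  53  55  52  61
   67  68  76  82  90  99 100]
 [ 56  56  53  56  55  54  53  52  64  65  60  54  60  68  67  74  82  90
   96  99 109 117 120 119 120]
 [ 54  54  54  53  52  53  50  59  56  67  60  62  9
[... 1243 characters left out ...]
17 117  90  39  35  49  57  58 117 118
  117 119 117 117 118 119 119]
 [117 117 115 119 120 117 117 117 117 116 113  41  35  45  51  58 119 120
  118 118 120 120 118 118 118]
 [118 118 118 118 116 117 117 115 118 120 125  62  67  56  57  97 117 116
  117 119 120 118 119 119 118]
 [117 119 117 118 116 118 117 118 116 118 121  81 123 104 108 138 110 118
  118 119 118 119 117 119 119]
 [118 117 119 117 117 117 116 118 117 116 114  72 129 143 143 138 103 119
  119 119 118 117 117 119 116]
 [121 120 119 119 119 120 119 118 118 115 110  64 115 143 142 137 111 119
  117 118 118 120 119 119 119]
 [119 118 119 118 118 118 119 116 118 120 128  59  97 143 143 139 117 123
  119 117 119 121 119 119 117]]
```

The scene view sees the tag within half a pixel of where the wrist measurement predicts, so its height is confirmed. I'll turn the tool 90° and go above the lever's right side.

Emit:
apply_moves(hand=[0,0,0,0,0,0,0,0], offset=[[0.7,-1,0],[0.7,-1,0],[0.7,-1,0],[0.7,-1,0],[0.7,-1,0],[0.7,-1,0],[0.7,-1,0],[0.7,-1,0]], angular=[[0,0,-0.121],[0,0,-0.121],[0,0,-0.121],[0,0,-0.121],[0,0,-0.121],[0,0,-0.121],[0,0,-0.121],[0,0,-0.121]])

```text
clock: 7.17
position: [0.5293, -0.064, 0.2035]
tool_rot: [0.923, -0.386, -0.001, 0.0]
ft_force: [-0.3, 0.1, -0.2]
finger_gap: 0.0001
finger_force: 0.0
```

Emit:
apply_moves(hand=[0,0,0,0,0,0,0,0], offset=[[0.65,-1,-1.5],[0.65,-1,-1.5],[0.65,-1,-1.5],[0.65,-1,-1.5],[0.65,-1,-1.5],[0,0,0],[0,0,0],[0,0,0]], angular=[[0,0,-0.121],[0,0,-0.121],[0,0,-0.121],[0,0,-0.121],[0,0,-0.121],[0,0,0],[0,0,0],[0,0,0]])

```text
clock: 7.83
position: [0.5613, -0.1134, 0.1301]
tool_rot: [0.769, -0.64, -0.0, 0.0]
ft_force: [0.5, -0.1, 0.3]
finger_gap: 0.0002
finger_force: 0.0
```

```bash
python3 - <<'E'
import st
from h import *
cv2.imwrite("pics/w3.png",ctrl.snapshot("wrist")[...,::-1])
E
```

```text
t 7.83 p [ 0.5613 -0.1134  0.1301] box [-0.0807 -0.1508] xaxis deg -79.53 zax [-0. -0. -1.] q [ 0.07  0.35 -0.02  0.   -1.2   0.11] F [ 0.51 -0.09  0.33]
```

View pics/w3.png

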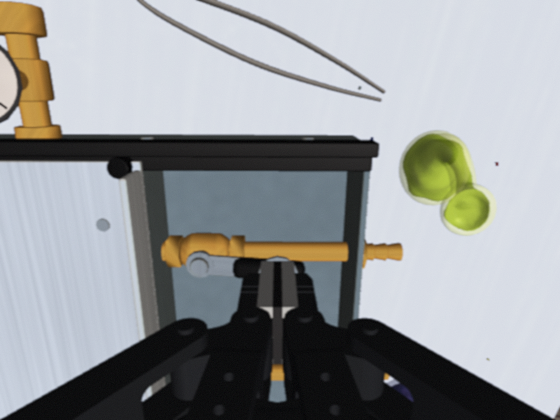

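The view, with the box's right wall up the image, shows the tagged lever at row ~265 running left to right, with its pivot at (200,265). The raised fingertip hides the tag by perspective, so I'll check the landing point numerically.

```bash
python3 - <<'E'
from h import *
m=ctrl.camera_model("wrist");p=ctrl.state()["position"]
for dz in(0,):
  for n,q in(("tcp now",p),("tcp down",[p[0],p[1],.042]),("tag",[.554,-.0757,.0525]),("piv",[.603,-.068,.052])): print(n,proj(m,q).round(1))
q=onz(m,(200,265),.052);print("pivot",q.round(4))
for uv in((265,238),(265,258),(303,262),(303,278)): print(onz(m,uv,.045).round(4))
E
```

```text
tcp now [274.7 281.9]
tcp down [275.6 214.5]
tag [276.4 275.4]
piv [200.2 273.2]
pivot [ 0.6039 -0.0738  0.052 ]
[ 0.5655 -0.0971  0.045 ]
[ 0.5631 -0.083   0.045 ]
[ 0.5377 -0.0848  0.045 ]
[ 0.5353 -0.0731  0.045 ]
```

Emit:
apply_moves(hand=[0,0,0,0,0,0], offset=[[0,0,-2.5],[0,0,-2.5],[0,0,-2],[0,0,-1.2],[0,0,-0.7],[0,0,0]], angular=[[0,0,0],[0,0,0],[0,0,0],[0,0,0],[0,0,0],[0,0,0]])

```text
clock: 8.38
position: [0.5604, -0.1131, 0.0406]
tool_rot: [0.768, -0.64, -0.001, 0.0]
ft_force: [0.5, -0.5, 0.1]
finger_gap: -0.0001
finger_force: 0.0
```

```bash
python3 - <<'E'
import st
import numpy as np
# arc: lever angle th 0..1.6; finger centre = P + r*L(th) - g*T(th) with L lever dir, T push dir
P=np.array([.604,-.071]);a=np.radians(10.3);X=np.array([np.cos(a),np.sin(a)]);Y=np.array([-X[1],X[0]])
p=[]
for th in np.arange(0,1.61,.1):
    L=-np.cos(th)*X+np.sin(th)*Y;T=np.sin(th)*X+np.cos(th)*Y
    p.append(P+.052*L-.024*T)
p=np.array(p);print(p.round(4).tolist());print((np.diff(p,axis=0)*100).round(2).tolist())
E
```

```text
t 8.38 p [ 0.5604 -0.1131  0.0406] box [-0.0815 -0.1503] xaxis deg -79.6 zax [-0.001  0.    -1.   ] q [ 0.07  0.43 -0.15 -0.   -0.99  0.11] F [ 0.46 -0.47  0.12]
[[0.5571, -0.1039], [0.5541, -0.0991], [0.5515, -0.0939], [0.5495, -0.0886], [0.548, -0.0831], [0.5471, -0.0774], [0.5467, -0.0717], [0.5469, -0.066], [0.5477, -0.0603], [0.5491, -0.0547], [0.551, -0.0493], [0.5534, -0.0442], [0.5563, -0.0392], [0.5598, -0.0346], [0.5636, -0.0304], [0.5679, -0.0266], [0.5725, -0.0232]]
[[-0.31, 0.48], [-0.26, 0.51], [-0.2, 0.54], [-0.15, 0.55], [-0.09, 0.56], [-0.04, 0.57], [0.02, 0.57], [0.08, 0.57], [0.13, 0.56], [0.19, 0.54], [0.24, 0.52], [0.29, 0.49], [0.34, 0.46], [0.39, 0.42], [0.43, 0.38], [0.46, 0.34]]
```

Emit:
apply_moves(hand=[0,0,0,0,0,0,0,0], offset=[[-0.1,0.3,0],[-0.1,0.3,0],[-0.1,0.3,0],[-0.31,0.48,0],[-0.26,0.51,0],[-0.2,0.54,0],[-0.15,0.55,0],[-0.09,0.56,0]], angular=[[0,0,0],[0,0,0],[0,0,0],[0,0,-0.1],[0,0,-0.1],[0,0,-0.1],[0,0,-0.1],[0,0,-0.1]])

```text
clock: 9.05
position: [0.5481, -0.0782, 0.0424]
tool_rot: [-0.584, 0.812, -0.001, 0.0]
ft_force: [0.8, -2.4, -0.2]
finger_gap: -0.0007
finger_force: 1.2
```

```bash
python3 st.py
```

```text
t 9.05 p [ 0.5481 -0.0782  0.0424] box [-0.0874 -0.1138] xaxis deg -108.59 zax [ 0.002 -0.001 -1.   ] q [ 0.14  0.39 -0.2   0.   -0.97 -0.47] F [ 0.83 -2.41 -0.25]
```

Emit:
apply_moves(hand=[0,0,0,0,0,0,0,0], offset=[[-0.04,0.57,0],[0.02,0.57,0],[0.08,0.57,0],[0.13,0.56,0],[0.19,0.54,0],[0.24,0.52,0],[0.29,0.49,0],[0.34,0.46,0]], angular=[[0,0,-0.1],[0,0,-0.1],[0,0,-0.1],[0,0,-0.1],[0,0,-0.1],[0,0,-0.1],[0,0,-0.1],[0,0,-0.1]])

```text
clock: 9.72
position: [0.5595, -0.035, 0.0421]
tool_rot: [-0.221, 0.975, -0.0, -0.0]
ft_force: [-3.0, -0.8, 1.9]
finger_gap: 0.0001
finger_force: 1.5
```

```bash
python3 st.py
```

```text
t 9.72 p [ 0.5595 -0.035   0.0421] box [-0.0686 -0.0734] xaxis deg -154.43 zax [-0.001 -0.    -1.   ] q [ 0.22  0.41 -0.18  0.   -0.98 -1.34] F [-2.97 -0.81  1.88]
```

Emit:
apply_moves(hand=[0,0,0,0,0,0], offset=[[0.2,0.21,0],[0.2,0.21,0],[0.21,0.19,0],[0.22,0.19,0],[0.23,0.17,0],[0,0,0]], angular=[[0,0,-0.05],[0,0,-0.05],[0,0,-0.05],[0,0,-0.05],[0,0,-0.04],[0,0,0]])

```text
clock: 10.22
position: [0.5705, -0.025, 0.0418]
tool_rot: [-0.105, 0.994, 0.0, -0.0]
ft_force: [-2.5, 1.8, 1.0]
finger_gap: -0.0002
finger_force: 1.1
```

```bash
python3 st.py
```

```text
t 10.22 p [ 0.5705 -0.025   0.0418] box [-0.056  -0.0654] xaxis deg -167.97 zax [-0.  0. -1.] q [ 0.23  0.42 -0.15 -0.   -0.99 -1.59] F [-2.49  1.75  1.03]
```

Emit:
apply_moves(hand=[0,0,0,0], offset=[[0.1,0.02,0],[0.1,0.02,0],[0.1,0.02,0],[0,0,0]], angular=[[0,0,-0.02],[0,0,0],[0,0,0],[0,0,0]])

```text
clock: 10.55
position: [0.5736, -0.0251, 0.0413]
tool_rot: [-0.096, 0.995, 0.0, -0.0]
ft_force: [-4.7, 1.3, 2.2]
finger_gap: 0.0
finger_force: 1.8
```

Emit:
apply_moves(hand=[0,0,0], offset=[[0.1,0.02,0],[0.1,0.02,0],[0,0,0]], angular=[[0,0,0],[0,0,0],[0,0,0]])

```text
clock: 10.8
position: [0.5738, -0.0251, 0.041]
tool_rot: [-0.095, 0.995, -0.0, -0.002]
ft_force: [-9.3, 1.5, 4.6]
finger_gap: 0.0001
finger_force: 4.1
```

```bash
python3 st.py
```

```text
t 10.8 p [ 0.5738 -0.0251  0.041 ] box [-0.0527 -0.0661] xaxis deg -169.07 zax [-0.004 -0.001 -1.   ] q [ 0.23  0.43 -0.14 -0.   -1.   -1.61] F [-9.29  1.46  4.62]
```

Emit:
apply_moves(hand=[0,0,0,0,0,0,0,0], offset=[[-0.7,-0.1,0],[-1,-0.2,0],[-1,-0.2,0],[0,0,3],[0,0,3.5],[-1,0,3.9],[-1,0,3.9],[0,0,3.9]], angular=[[0,0,0],[0,0,0],[0,0,0],[0,0,0],[0,0,0],[0,0,0],[0,0,0],[0,0,0]])

```text
clock: 11.47
position: [0.5283, -0.03, 0.2261]
tool_rot: [-0.095, 0.995, -0.0, 0.002]
ft_force: [1.3, 0.2, -0.7]
finger_gap: -0.0
finger_force: 0.0
```

Emit:
apply_moves(hand=[0,0,0,0,0,0,0,0], offset=[[-3.5,0,0],[-3.5,0,0],[-3.5,0,0],[-3.5,0,0],[0,0,0],[0,0,0],[0,0,0],[0,0,0]], angular=[[0,0,0],[0,0,0],[0,0,0],[0,0,0],[0,0,0],[0,0,0],[0,0,0],[0,0,0]])

```text
clock: 12.13
position: [0.39, -0.0296, 0.2235]
tool_rot: [-0.095, 0.995, -0.0, 0.001]
ft_force: [0.2, -0.2, -0.1]
finger_gap: -0.0
finger_force: 0.0
```

```bash
python3 - <<'E'
import st
from h import *
for i in range(2):
    a=ctrl.snapshot(["scene","side"][i])[...,::-1];cv2.imwrite(f"pics/e{i}.png",a)
crop("pics/e0.png","pics/e0c.png",220,165,150,120,5)
s=ctrl.camera_model("scene")
O=np.array([.614,.0475]);a=np.radians(10.3);X=np.array([np.cos(a),np.sin(a)]);Y=np.array([-X[1],X[0]])
for n,b,z in(("tag shut",(-.03,-.063),.0525),("coverfront mid",(-.005,0),.088),("cover back R",(.135,-.15),.066)):
    print(n,((proj(s,[*(O+b[0]*X+b[1]*Y),z])-[220,165])*5).round())
E
```

```text
t 12.13 p [ 0.39   -0.0296  0.2235] box [-0.2344 -0.038 ] xaxis deg -169.08 zax [ 0.001  0.    -1.   ] q [ 0.33 -0.06 -0.27  0.   -1.36 -1.71] F [ 0.15 -0.18 -0.07]
tag shut [272. 297.]
coverfront mid [372. 285.]
cover back R [195. 537.]
```

View pics/e0c.png

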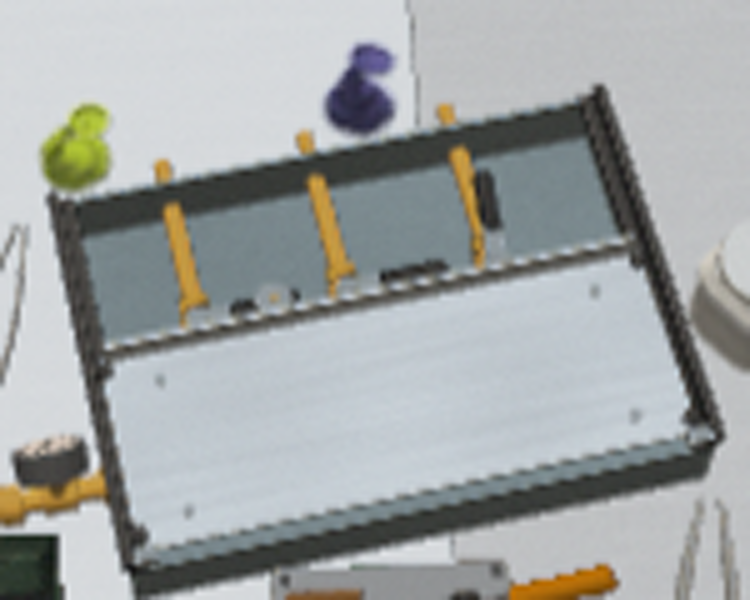

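The final crop shows the cover back and flat against both stops. The tag is at (273,297), where shut predicts (272,297). The plain handles and both hooks are unchanged and the arm is clear, so I'll hand in.

```bash
python3 -c "
from rig import ctrl
print(ctrl.hand_in())"
```

```text
the job is handed in; nothing more can be done
None
```

The job is handed in at about 12 s of the 51 s: the cover is back flat against its stops, the tagged handle is shut at its stop, and the untagged handles and both hooks look unmoved in the final picture; no verdict was returned.

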